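Tip a drilled stone core from a lipped scoop into a narrow-necked sample pot

ROBOT

A 6-joint arm with a two-finger parallel gripper is mounted at the origin on the work surface. World frame = base frame: x ahead of the robot, y to its left, z up, the work surface at z = 0. Lengths are in mm, angles in rad, forces in N, time in s.
With the tool pointing down it reaches from about 350 to 975 mm from the base axis. Payload 7.1 kg.
Tool frame: the origin (TCP) lies midway between the tips of the shut fingers; the grasp point (between the pads) lies 19 mm behind it (ctrl.hold_point_z is the distance from the TCP to the grasp point, in mm); z points along the fingers, y is the direction in which the jaws open and shut (so a half turn about z gives the same grasp; the last joint's range is limited). The gripper opens to 88 mm and grips with 3 to 60 N. Pads are 20 mm wide; open, the fingers measure 115 mm over their backs; the gripper's body (75 mm by 178 mm) begins 61 mm behind the grasp point.
Start: joints at [1.271, 0.423, 1.63, -0, 1.089, -0.019], TCP at [173.171, 600.514, 222.675] pointing down, gripper open.
Joint ranges: [-3, 3], [-0.9, 2.11], [0.09, 2.58], [-1.31, 4.45], [0.11, 2.69], [-2.54, 2.54]. Speed limits (rad/s): [2.39, 2.39, 3.01, 3.14, 3.14, 3.14].

INTERFACE

Orientations are given as a rotation vector (axis times angle).
In Python, from workcell import ctrl, eyes gives the robot as it stands.
- The arm moves only by the tool move_arm, never from a script. Its argument "deltas" is a list of rows, each a list of 6 numbers: the shift along the tool's x, y, z in mm, then the turn, a rotation vector about the tool's x, y, z in rad. A call has 1 to 5 rows; each row shifts and turns the pose as measured when the row begins, along the tool's axes as they then stand; what a row does not reach is not made up. A row lasts 1/12 s, in which the tool goes at most 41.7 mm and 7.16 degrees, less where a joint would pass 70% of its speed; a pose out of reach is approached as far as the arm can. A call is refused whole if a number of a shift passes 41.7 or a number of a turn 0.125, either way. A call with a gripper value outside its range is refused whole. "hand" is the closure, from -1 (fully open) to 1 (shut), set as the call begins (left out, the last holds). The fingers move at their own pace and stop on an object; the grip force is fixed at half the most. Time passes only in rows, so rows that do not move let the fingers close. It gives the time, the measured TCP pose, the force and the opening at its end, in the units of the state.
- ctrl.get_obs(): the state, without advancing time (a new reading comes with each control period).
- eyes.get_image(name): name is "scene" or "top" or "wrist"; returns a dict with "frame" (420x560x3 uint8, red, green, blue), "range_z" (420x560 float32, mm along the optical axis (not along the pixel's ray), 0 where there is no reading), "fx", "fy", "cx", "cy" (pixels), "D" ([k1, k2, p1, p2, k3] as OpenCV has them; the pictures are not rectified), "cam_to_world" (4x4, takes a point from camera to world coordinates). Camera axes: x right, y down, z forward; pixel columns grow to the right and rows downward; lengths in mm; the calibration is good to about 2 mm. A picture is of the moment at which its call begins.
- ctrl.close_job(): hands the job in, once; it reports no verdict.
The state is a dict: "t": time; "qpos": joint angles; "qvel": joint speeds; "joint_torque": joint torques, N m; "ee_pos": TCP position; "orientation": TCP orientation; "ft_force": force on the tool from outside, world axes, zero at the start; "moment": the same for the moment, N m; "width": finger opening in mm.
Only numpy, scipy, OpenCV 4.12 (cv2) and the standard library are available. Lean on these libraries where they do the work, as an engineer would, in place of code of your own. Each camera call takes 0.05 s, during which the arm holds its last target.

TASK

Take the steel scoop with the downturned lip by its upright wooden grip and, keeping it level, bring the lip just inside the mouth of the open narrow-necked sample pot. Only then tip it, keeping the lip in the mouth until the stone core has rolled into the pot, so that the core never falls on the bench. Leave the pot standing where it is and stand the empty scoop upright on the bench again.

Things in the scene. Friction and masses are not known exactly. Their poses are not given: they have to be found in the camera images.
- scoop_grip (a point): Steel scoop holding the core, 0.28 kg: centre of the grip part of its upright wooden block (36 mm along x, 24 mm across y, top 28 mm above), 80 mm above the scoop's flat foot. x points forward to the spout, z up. The pan ahead (34 mm wide, all below 19 mm under this point) climbs 15 degrees to a crest 73 mm ahead, then turns down as the lip. The other scoop is flat, empty and lipless.
- scoop_lip (a point): Middle of the end edge of that scoop's downturned lip: 97.6 mm ahead (x) and 58.5 mm below (z) scoop_grip, same axes. Lip 34 mm wide, 30 mm long, 3 mm thick, sloping 35 degrees, side walls 12 mm; its end is 14 mm below the crest's underside and 25 mm ahead of the crest.
- core_center (a point): Centre of the drilled granite core: a cylinder 22 mm in diameter, 22 mm long (axis along y), about 28 g, lying across the scoop's pan against the wooden block. It stays there while the scoop is level and rolls out over the lip once the nose is tipped down well past 15 degrees (40 is ample).
- pot_mouth (a point): Centre of the round mouth of the open narrow-necked stoneware pot (loose, 0.6 kg), level with its rim, 78 mm above the bench, z up. Mouth 68 mm inside, wall 4 mm; neck 76 mm outside for 18 mm below the rim, then a body 100 mm wide; inner floor at 8 mm. The like-shaped jar has a knobbed lid and the bowl is wide and shallow: not these.
Mind the look-alikes: they are no part of the job. Leave any green look-alike of the part that bears scoop_grip alone.

How it is judged (in metres and radians):
On the way, in this order (a step that is already met when the one before it is completed fails the run):
1. the lip is just inside the pot's mouth while the scoop is still level and holds the core (horizontal distance between scoop_lip and pot_mouth below 0.032 m and z of scoop_lip in the frame of pot_mouth below 0 m and angle between scoop_grip's own z axis and vertical below 0.22 rad and x of core_center in the frame of scoop_grip below 0.075 m and z of core_center in the frame of pot_mouth above 0 m), for 0.2 s.
2. the core has rolled into the pot while the lip is still at the mouth (z of core_center in the frame of pot_mouth below -0.03 m and horizontal distance between core_center and pot_mouth below 0.045 m and horizontal distance between scoop_lip and pot_mouth below 0.04 m and z of scoop_lip in the frame of pot_mouth below 0.01 m).
At the end, for the whole second after the job is handed in: The core lies inside the pot (its centre at least 30 mm below the rim), the pot stands upright (within 6 degrees) within 30 mm of where it stood, and the scoop stands upright (within 9 degrees) with its foot on the bench (height within 10 mm) (z of core_center in the frame of pot_mouth below -0.03 m and horizontal distance between core_center and pot_mouth below 0.045 m and angle between pot_mouth's own z axis and vertical below 0.1 rad and distance of pot_mouth from where it was at the start of the episode below 0.03 m and angle between scoop_grip's own z axis and vertical below 0.15 rad and height (world z) of scoop_grip between 0.07 and 0.09 m); the robot touches nothing.
It fails at once if the core falls on the bench outside the pot (height (world z) of core_center below 0.022 m and horizontal distance between core_center and pot_mouth above 0.05 m).
It fails at once if the pot is tipped over (angle between pot_mouth's own z axis and vertical above 0.5 rad).
It also fails if it takes over 70 s, if anything falls off the work surface, if the arm or the gripper's body presses on something with over 40 N, if the wrist force passes 120 N, or if a joint passes its speed limit or range.

## Working session

There is one attempt and no reset: what is moved stays moved. The work goes in short steps, Python scripts to look and compute and a tool call to move; the robot and the scene stay as the last step left them, time stands still between calls to the robot, and variables do not carry over. Pictures are saved under pics/ and viewed, and the job is handed in when it is done.

Besides the shell and the picture viewer there is one more tool, called after "Call:" as name([rows], argument=value, ...), one row to a line, values as JSON. move_arm: Moves the arm, as the interface text tells. Its arguments: {"type":"object","properties":{"deltas":{"type":"array"},"hand":{"type":"number"}},"required":["deltas"]}

```bash
mkdir -p pics; ls; cat > h.py <<'E'
import numpy as np, cv2
from workcell import ctrl, eyes
def snap(n,fn):
    d=eyes.get_image(n); cv2.imwrite(f'pics/{fn}.png',d['frame'][:,:,::-1]); np.savez(f'{fn}.npz',**{k:np.array(v) for k,v in d.items()}); return d
def ld(fn): return dict(np.load(f'{fn}.npz'))
def px(d,u,v,z=None,r=1):
    """pixel->world, by range, or by ray with plane world z"""
    K=np.array([[d['fx'],0,d['cx']],[0,d['fy'],d['cy']],[0,0,1.]],float)
    n=cv2.undistortPoints(np.array([[[u,v]]],float),K,np.array(d['D'],float))[0,0]
    T=np.array(d['cam_to_world']); ray=np.array([n[0],n[1],1.])
    if z is None:
        p=d['range_z'][int(v)-r:int(v)+r+1,int(u)-r:int(u)+r+1]; s=np.median(p[p>0])
    else: s=(z-T[2,3])/(T[:3,:3]@ray)[2]
    return T[:3,:3]@(ray*s)+T[:3,3]
def cloud(d):
    K=np.array([[d['fx'],0,d['cx']],[0,d['fy'],d['cy']],[0,0,1.]],float)
    h,w=d['range_z'].shape; v,u=np.mgrid[:h,:w]
    n=cv2.undistortPoints(np.stack([u,v],-1).reshape(-1,1,2).astype(float),K,np.array(d['D'],float))[:,0]
    s=d['range_z'].reshape(-1,1); P=np.c_[n,np.ones(len(n))]*s
    T=np.array(d['cam_to_world']); W=P@T[:3,:3].T+T[:3,3]; W[s[:,0]<=0]=np.nan
    return W.reshape(h,w,3)
E
python3 - <<'E'
from h import *
for n in ['scene','top','wrist']: snap(n,n+'0')
o=ctrl.get_obs(); print(o['ee_pos'],o['orientation'],o['width'],o['t'],ctrl.hold_point_z)
E
```

```text
pics
[173.06014544 600.11752411 222.10879654] [-4.39604717e-01 -3.11052039e+00  1.82592112e-03] 87.8905057115047 0.15 18.700000000000003
```

View pics/top0.png

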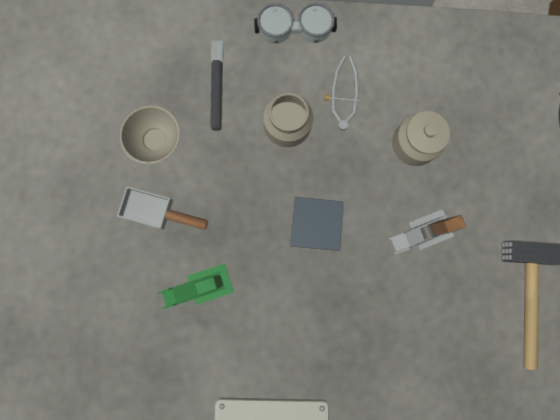

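View pics/scene0.png

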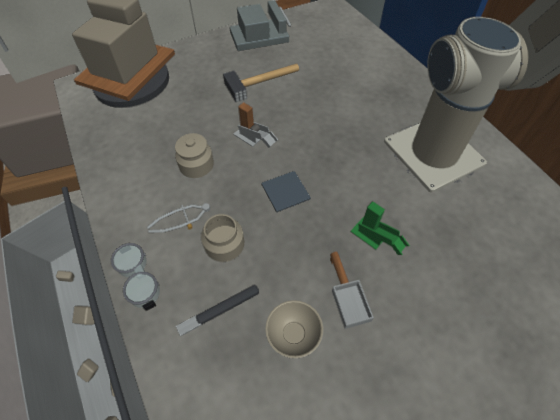

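View pics/wrist0.png

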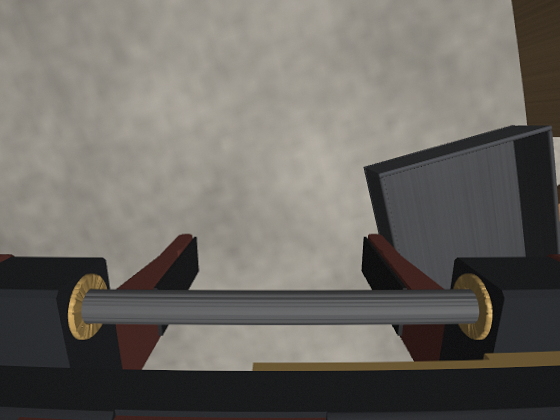

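The top view shows the scoop with its grip top near (455,224) and its lip near (398,243). The open pot's rim is near (289,112), and the lidded jar is at (428,132). I'll enlarge these.

```bash
python3 - <<'E'
from h import *
d=ld('top0'); f=d['frame'][:,:,::-1]
a=cv2.resize(f[195:270,375:475],None,fx=6,fy=6,interpolation=cv2.INTER_CUBIC)
b=cv2.resize(f[80:155,250:330],None,fx=6,fy=6,interpolation=cv2.INTER_CUBIC)
cv2.imwrite('pics/crop_sc.png',a);cv2.imwrite('pics/crop_pot.png',b)
s=ld('scene0'); f=s['frame'][:,:,::-1]
cv2.imwrite('pics/crop_sc_s.png',cv2.resize(f[90:160,220:300],None,fx=7,fy=7,interpolation=cv2.INTER_CUBIC))
for n in ['top0','scene0']:
    W=cloud(ld(n)); fr=ld(n)['frame']
    # pot rim
    c=px(d,289,112,78)[:2]; m=(np.hypot(W[...,0]-c[0],W[...,1]-c[1])<60)&(abs(W[...,2]-78)<5)
    P=W[m]; print(n,'rim',c,len(P),P.mean(0), (P.min(0)+P.max(0))/2)
    g=px(d,450,225,100); m=(np.hypot(W[...,0]-g[0],W[...,1]-g[1])<110)&(W[...,2]>100)&(W[...,2]<115)
    P=W[m]; print('griptop',g,len(P),P.mean(0)if len(P) else '',P.min(0),P.max(0)); 
    if len(P)>4:print(cv2.minAreaRect(P[:,:2].astype(np.float32)))
print(np.array(d['cam_to_world']))
print('lip',px(d,398,243,22))
E
```

```text
top0 rim [658.03383675 -14.45529934] 276 [658.40708728 -13.11675425  77.33404537] [659.29437024 -14.42526141  77.22505493]
griptop [ 448.70640733 -315.13131245  100.        ] 272 [ 450.22906025 -319.3686314   107.29263138] [ 433.65794079 -339.93791186  100.20827346] [ 467.4546482  -301.51880104  110.94920556]
((450.54901123046875, -320.0668640136719), (24.05898666381836, 36.09992980957031), 22.461715698242188)
scene0 rim [658.03383675 -14.45529934] 216 [660.82235291 -12.09587022  78.10554762] [660.70979291 -13.87821958  77.68837422]
griptop [ 448.70640733 -315.13131245  100.        ] 105 [ 453.48997862 -319.84049715  108.41761831] [ 436.76065901 -344.0866261   100.37614857] [ 467.88900008 -303.28845871  112.55049202]
((452.829833984375, -322.0724792480469), (24.337509155273438, 38.35832977294922), 22.68440055847168)
[[ 2.99071487e-02 -9.91061164e-01  1.30012814e-01  3.73348033e+02]
 [-9.98931573e-01 -3.42193306e-02 -3.10604353e-02  1.06495129e+01]
 [ 3.52317426e-02 -1.28944976e-01 -9.91025690e-01  8.70954079e+02]
 [ 0.00000000e+00  0.00000000e+00  0.00000000e+00  1.00000000e+00]]
lip [ 416.99758515 -241.18671827   22.        ]
```

View pics/crop_sc.png

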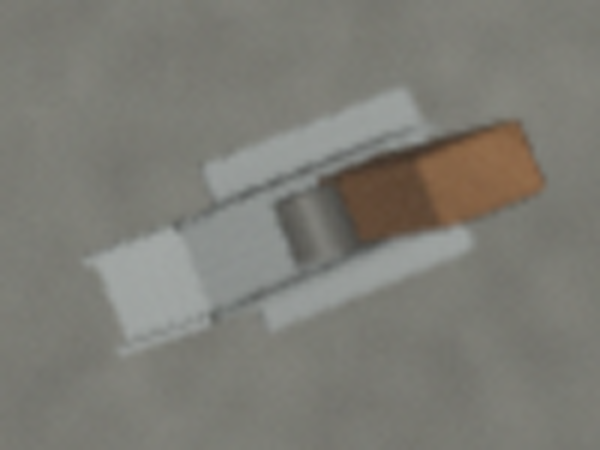

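View pics/crop_pot.png

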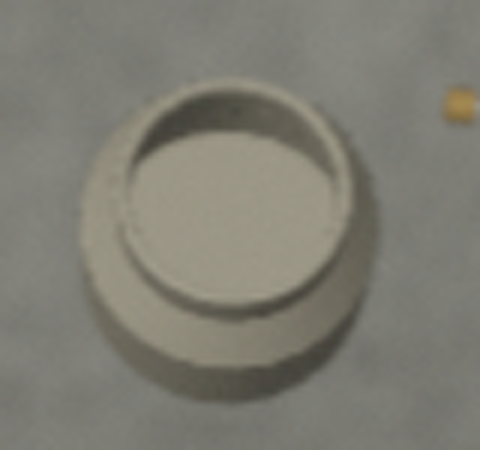

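View pics/crop_sc_s.png

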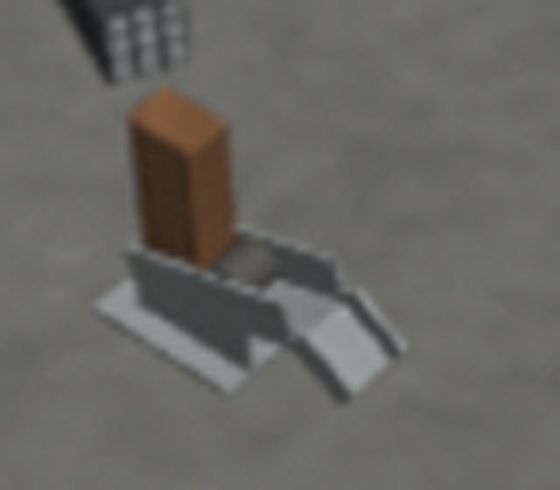

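```bash
cat >> h.py <<'E'
from scipy.spatial.transform import Rotation as R
def plan(pos,yaw_y=None,tilt=0.,n=99,step=40,turn=0.12,show=5):
    """rows (tool frame) from current pose to target TCP; tool y yaw deg; tilt nose-down deg"""
    o=ctrl.get_obs(); p=np.array(o['ee_pos']); Rc=R.from_rotvec(o['orientation'])
    a=np.deg2rad(yaw_y); M=np.array([[-np.sin(a),np.cos(a),0],[np.cos(a),np.sin(a),0],[0,0,-1]]).T
    Rt=R.from_matrix(M)*R.from_rotvec([0,-np.deg2rad(tilt),0])
    rv=(Rc.inv()*Rt).as_rotvec(); dp=np.array(pos)-p
    N=int(min(n,max(np.ceil(np.linalg.norm(dp)/step),np.ceil(np.linalg.norm(rv)/turn),1)))
    print('t',round(o['t'],2),'pos',p.round(1),'err',dp.round(1),'rv',rv.round(3),'N',N,'w',round(o['width'],1),'F',np.round(o['ft_force'],1),'q',np.round(o['qpos'],2))
    for i in range(min(N,show)):
        Ri=Rc*R.from_rotvec(rv*i/N)
        print([round(x,1) for x in Ri.inv().apply(dp/N)]+[round(x,3) for x in rv/N])
E
python3 - <<'E'
from h import *
d=ld('top0')
f=np.array([np.cos(np.deg2rad(112.5)),np.sin(np.deg2rad(112.5))]); l=np.array([-f[1],f[0]]); g=np.array([450.5,-320])
p=px(d,393,246.3,21.5);print('lip',p,(p[:2]-g)@f,(p[:2]-g)@l)
for n,u,v in [('footFL',409,222),('footRL',442.5,210),('footFR',420,250),('footRR',454,235)]:
    q=px(d,u,v,2); print(n,q.round(),((q[:2]-g)@f).round(1),((q[:2]-g)@l).round(1))
q=px(d,428,132);print('jar',q)
W=cloud(d);
m=np.hypot(W[...,0]-q[0],W[...,1]-q[1])<55; print('jar top',np.nanmax(W[m][:,2]))
# core
m=(d['frame'].sum(2)>0); 
c=px(d,428.5,233.5);print('core top',c,(c[:2]-g)@f,(c[:2]-g)@l)
plan([600,150,240],22.5)
E
```

```text
lip [ 410.17248967 -231.21766091   21.5       ] 97.45685600299954 3.2822311319856707
footFL [ 462. -270.    2.] 41.7 -29.5
footRL [ 489. -341.    2.] -34.3 -27.5
footFR [ 405. -293.    2.] 42.5 31.5
footRR [ 438. -365.    2.] -36.4 28.8
jar [ 625.08961718 -278.91271956   93.65892194]
jar top 97.45385523451512
core top [ 435.80255506 -293.61209825   48.6161682 ] 30.003711009847613 3.480455745633755
t 0.15 pos [173.1 600.1 222.1] err [ 426.9 -450.1   17.9] rv [-0.001  0.001  0.897] N 16 w 87.9 F [ 0.1 -0.   0.1] q [ 1.27  0.42  1.63 -0.    1.09 -0.02]
[np.float64(-33.4), np.float64(-19.6), np.float64(-1.1), np.float64(-0.0), np.float64(0.0), np.float64(0.056)]
[np.float64(-34.5), np.float64(-17.7), np.float64(-1.1), np.float64(-0.0), np.float64(0.0), np.float64(0.056)]
[np.float64(-35.4), np.float64(-15.8), np.float64(-1.1), np.float64(-0.0), np.float64(0.0), np.float64(0.056)]
[np.float64(-36.3), np.float64(-13.8), np.float64(-1.1), np.float64(-0.0), np.float64(0.0), np.float64(0.056)]
[np.float64(-37.0), np.float64(-11.7), np.float64(-1.1), np.float64(-0.0), np.float64(0.0), np.float64(0.056)]
```

Call:
move_arm([
  [-33.5,-19.5,-2,0,0,0.056],
  [-34.5,-17.5,-2,0,0,0.056],
  [-35.5,-16,-2,0,0,0.056],
  [-36,-14,-2,0,0,0.056],
  [-37,-12,-2,0,0,0.056],
], hand=-1)

```text
t: 0.57
ee_pos: [304.8, 458.9, 230.1]
orientation: [-0.868, -3.017, 0.003]
ft_force: [1.4, 0.3, 0.7]
width: 88.1
```

```bash
python3 -c "
from h import *
plan([600,150,240],22.5)"
```

```text
t 0.57 pos [304.8 458.9 230.1] err [ 295.2 -308.9    9.9] rv [-0.002 -0.001  0.618] N 11 w 88.1 F [1.4 0.3 0.7] q [ 0.96  0.31  1.79  0.    1.05 -0.05]
[np.float64(-37.7), np.float64(-9.5), np.float64(-0.9), np.float64(-0.0), np.float64(-0.0), np.float64(0.056)]
[np.float64(-38.1), np.float64(-7.4), np.float64(-0.9), np.float64(-0.0), np.float64(-0.0), np.float64(0.056)]
[np.float64(-38.5), np.float64(-5.2), np.float64(-0.9), np.float64(-0.0), np.float64(-0.0), np.float64(0.056)]
[np.float64(-38.7), np.float64(-3.1), np.float64(-0.9), np.float64(-0.0), np.float64(-0.0), np.float64(0.056)]
[np.float64(-38.8), np.float64(-0.9), np.float64(-0.9), np.float64(-0.0), np.float64(-0.0), np.float64(0.056)]
```

Call:
move_arm([
  [-38,-9.5,-1,0,0,0.056],
  [-38,-7.5,-1,0,0,0.056],
  [-38.5,-5,-1,0,0,0.056],
  [-38.5,-3,-1,0,0,0.056],
  [-39,-1,-1,0,0,0.056],
])

```text
t: 0.98
ee_pos: [442.9, 309.7, 235.0]
orientation: [-1.299, -2.858, 0.004]
ft_force: [1.1, -0.6, 0.3]
width: 88.0
```

Call:
move_arm([
  [-39,1,-1,0,0,0.056],
  [-39,3,-1,0,0,0.056],
  [-39,3,-1,0,0,0.056],
  [-39,3,-1,0,0,0.056],
  [-39,3,-1,0,0,0.056],
])

```text
t: 1.4
ee_pos: [568.7, 147.7, 239.7]
orientation: [-1.705, -2.637, 0.004]
ft_force: [0.3, 0.4, 0.2]
width: 88.2
```

```bash
python3 -c "
from h import *
plan([465,-318,230],22.5)"
```

```text
t 1.4 pos [568.7 147.7 239.7] err [-103.7 -465.7   -9.7] rv [-0.003 -0.     0.03 ] N 12 w 88.2 F [0.3 0.4 0.2] q [ 0.23  0.35  1.7  -0.    1.1  -0.19]
[np.float64(-31.8), np.float64(-23.8), np.float64(0.9), np.float64(-0.0), np.float64(-0.0), np.float64(0.003)]
[np.float64(-31.9), np.float64(-23.7), np.float64(0.9), np.float64(-0.0), np.float64(-0.0), np.float64(0.003)]
[np.float64(-32.0), np.float64(-23.6), np.float64(0.9), np.float64(-0.0), np.float64(-0.0), np.float64(0.003)]
[np.float64(-32.0), np.float64(-23.6), np.float64(0.9), np.float64(-0.0), np.float64(-0.0), np.float64(0.003)]
[np.float64(-32.1), np.float64(-23.5), np.float64(0.9), np.float64(-0.0), np.float64(-0.0), np.float64(0.003)]
```

Call:
move_arm([
  [-32,-24,1,0,0,0.006],
  [-32,-23.5,1,0,0,0.006],
  [-32,-23.5,1,0,0,0.006],
  [-32,-23.5,1,0,0,0.006],
  [-32,-23.5,1,0,0,0.006],
])

```text
t: 1.82
ee_pos: [527.6, -54.9, 233.9]
orientation: [1.751, 2.607, -0.0]
ft_force: [1.4, -0.7, 0.8]
width: 88.1
```

Call:
move_arm([
  [-32,-23.5,1,0,0,0],
  [-32,-23.5,1,0,0,0],
  [-32,-23.5,1,0,0,0],
  [-32,-23.5,1,0,0,0],
  [-32,-23.5,1,0,0,0],
])

```text
t: 2.23
ee_pos: [474.5, -256.3, 228.5]
orientation: [1.751, 2.607, -0.0]
ft_force: [1.5, 0.6, -0.9]
width: 87.5
```

```bash
python3 -c "
from h import *
snap('wrist','w1')
plan([465,-318,200],22.5)"
```

```text
t 2.28 pos [ 473.1 -262.4  228.5] err [ -8.1 -55.6 -28.5] rv [-0.001  0.004 -0.008] N 2 w 88.0 F [-0.4 -4.5  0.7] q [-0.53  0.29  1.81 -0.    1.03 -0.91]
[np.float64(-24.2), np.float64(-14.2), np.float64(14.3), np.float64(-0.001), np.float64(0.002), np.float64(-0.004)]
[np.float64(-24.2), np.float64(-14.3), np.float64(14.3), np.float64(-0.001), np.float64(0.002), np.float64(-0.004)]
```

View pics/w1.png

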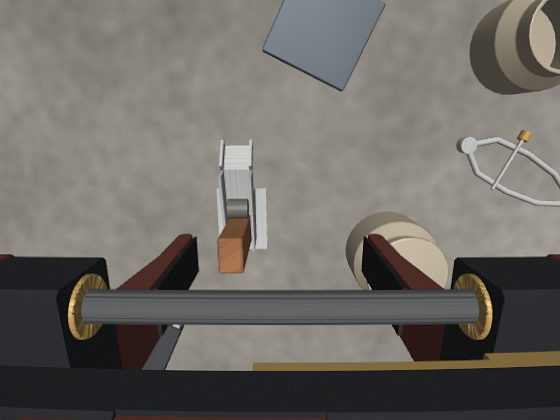

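The wrist view shows the scoop aligned with the tool axis: block top at about (232,262) and lip at about (238,148). I'll move above the block and measure again.

```bash
python3 - <<'E'
from h import *
d=ld('w1'); W=cloud(d); g=np.array([450.5,-320])
m=(np.hypot(W[...,0]-g[0],W[...,1]-g[1])<45)&(W[...,2]>102)&(W[...,2]<115)
P=W[m]; print(len(P),P.mean(0)); print(cv2.minAreaRect(P[:,:2].astype(np.float32)))
p=px(d,238,147,21.5); print('lip',p)
plan([451,-320,150],22.5)
E
```

```text
933 [ 449.7920334  -319.43319538  108.28066415]
((449.67193603515625, -320.72357177734375), (24.294809341430664, 34.757728576660156), 22.560726165771484)
lip [ 413.8682668  -233.04530427   21.5       ]
t 2.28 pos [ 473.1 -262.4  228.5] err [-22.1 -57.6 -78.5] rv [-0.001  0.004 -0.008] N 3 w 88.0 F [-0.4 -4.5  0.7] q [-0.53  0.29  1.81 -0.    1.03 -0.91]
[np.float64(-14.9), np.float64(-14.0), np.float64(26.2), np.float64(-0.0), np.float64(0.001), np.float64(-0.003)]
[np.float64(-14.9), np.float64(-14.1), np.float64(26.2), np.float64(-0.0), np.float64(0.001), np.float64(-0.003)]
[np.float64(-14.9), np.float64(-14.1), np.float64(26.2), np.float64(-0.0), np.float64(0.001), np.float64(-0.003)]
```

Call:
move_arm([
  [-15,-14,22,0,0,0],
  [-15,-14,22,0,0,0],
  [-15,-14,22,0,0,0],
  [0,0,0,0,0,0],
])

```text
t: 2.62
ee_pos: [449.7, -327.1, 161.8]
orientation: [1.76, 2.593, -0.004]
ft_force: [-0.6, -0.2, -0.3]
width: 87.8
```

```bash
python3 - <<'E'
from h import *
d=snap('wrist','w2'); W=cloud(d); g=np.array([450.5,-320])
m=(np.hypot(W[...,0]-g[0],W[...,1]-g[1])<30)&(W[...,2]>102)&(W[...,2]<115)
P=W[m]; print(len(P)); print(cv2.minAreaRect(P[:,:2].astype(np.float32)) if len(P) else '')
plan([450.2,-320.3,67],22.5)
E
```

```text
1736
((449.9734191894531, -321.0748596191406), (23.92600440979004, 35.3831787109375), 22.353248596191406)
t 2.67 pos [ 450.8 -326.3  163.4] err [ -0.6   6.  -96.4] rv [ 0.003  0.008 -0.015] N 3 w 87.9 F [ 0.5  1.1 -0.3] q [-0.65  0.4   1.83 -0.    0.9  -1.02]
[np.float64(2.2), np.float64(0.5), np.float64(32.1), np.float64(0.001), np.float64(0.003), np.float64(-0.005)]
[np.float64(2.1), np.float64(0.5), np.float64(32.1), np.float64(0.001), np.float64(0.003), np.float64(-0.005)]
[np.float64(2.0), np.float64(0.6), np.float64(32.1), np.float64(0.001), np.float64(0.003), np.float64(-0.005)]
```

View pics/w2.png

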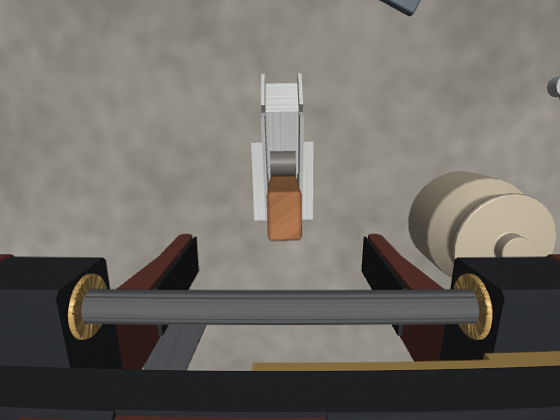

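The block at (285,210) sits between the jaws. I'll go down slowly.

Call:
move_arm([
  [2,0,25,0,0.003,-0.005],
  [2,0.5,25,0,0.003,-0.005],
  [1,0.5,25,0,0.003,-0.005],
  [0,0,14,0,0,0],
  [0,0,0,0,0,0],
])

```text
t: 3.08
ee_pos: [455.6, -320.0, 76.7]
orientation: [1.74, 2.605, 0.006]
ft_force: [-0.8, 0.8, -0.4]
width: 87.6
```

```bash
python3 - <<'E'
from h import *
plan([450.1,-320.6,66],22.5)
E
```

```text
t 3.08 pos [ 455.6 -320.    76.7] err [ -5.5  -0.6 -10.7] rv [0.008 0.005 0.   ] N 1 w 87.6 F [-0.8  0.8 -0.4] q [-0.64  0.53  1.87  0.01  0.73 -1.03]
[np.float64(1.6), np.float64(-5.4), np.float64(10.7), np.float64(0.008), np.float64(0.005), np.float64(0.0)]
```

Call:
move_arm([
  [1,-4,5,0.008,0.004,0],
  [0.5,-1.5,4.5,0,0,0],
  [0,0,0,0,0,0],
])

```text
t: 3.33
ee_pos: [451.9, -319.6, 69.3]
orientation: [1.74, 2.612, -0.001]
ft_force: [-0.7, 0.2, -0.0]
width: 87.6
```

```bash
python3 - <<'E'
from h import *
plan([450.1,-320.6,66],22.5)
E
```

```text
t 3.33 pos [ 451.9 -319.6   69.3] err [-1.8 -1.  -3.3] rv [0.001 0.003 0.003] N 1 w 87.6 F [-0.7  0.2 -0. ] q [-0.64  0.54  1.88 -0.    0.72 -1.03]
[np.float64(-0.2), np.float64(-2.1), np.float64(3.3), np.float64(0.001), np.float64(0.003), np.float64(0.003)]
```

Call:
move_arm([
  [0,-3,4,0,0.003,0.003],
  [0,0,0,0,0,0],
])

```text
t: 3.5
ee_pos: [450.1, -321.1, 66.8]
orientation: [1.743, 2.61, 0.001]
ft_force: [0.4, 0.8, -0.1]
width: 87.8
```

Call:
move_arm([
  [0,0,0,0,0,0],
  [0,0,0,0,0,0],
  [0,0,0,0,0,0],
  [0,0,0,0,0,0],
  [0,0,0,0,0,0],
], hand=1)

```text
t: 3.92
ee_pos: [450.9, -322.3, 68.7]
orientation: [1.743, 2.606, 0.001]
ft_force: [0.1, -0.4, 0.5]
width: 57.9
```

Call:
move_arm([
  [0,0,0,0,0,0],
  [0,0,0,0,0,0],
  [0,0,0,0,0,0],
  [0,0,0,0,0,0],
])

```text
t: 4.25
ee_pos: [450.9, -322.4, 68.8]
orientation: [1.743, 2.606, 0.001]
ft_force: [-0.8, -0.1, -0.4]
width: 31.6
```

```bash
python3 - <<'E'
from h import *
plan([450.1,-320.6,66],22.5)
snap('wrist','w3')
E
```

```text
t 4.25 pos [ 450.9 -322.4   68.8] err [-0.8  1.8 -2.8] rv [ 0.004  0.005 -0.001] N 1 w 31.6 F [-0.8 -0.1 -0.4] q [-0.64  0.54  1.88  0.    0.71 -1.04]
[np.float64(2.0), np.float64(-0.1), np.float64(2.8), np.float64(0.004), np.float64(0.005), np.float64(-0.001)]
```

View pics/w3.png

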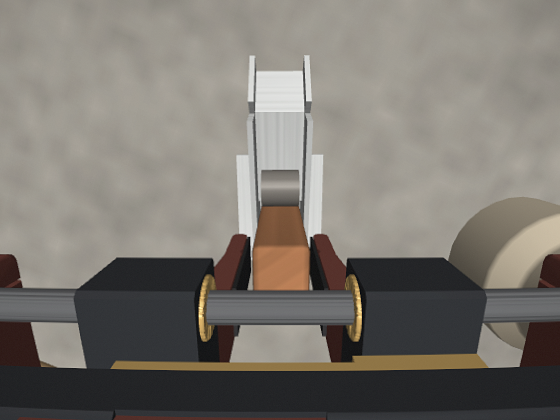

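The block is centred between the fingers and the core rests against it at (280,188). I'll finish closing.

Call:
move_arm([
  [1.5,0,2.5,0,0.004,0],
  [0,0,0,0,0,0],
  [0,0,0,0,0,0],
  [0,0,0,0,0,0],
  [0,0,0,0,0,0],
])

```text
t: 4.72
ee_pos: [451.2, -321.9, 68.0]
orientation: [1.742, 2.608, 0.003]
ft_force: [0.0, 0.8, 4.3]
width: 23.8
```

Call:
move_arm([
  [0,0,0,0,0,0],
  [0,0,0,0,0,0],
  [0,0,0,0,0,0],
])

```text
t: 4.97
ee_pos: [451.2, -322.0, 68.0]
orientation: [1.742, 2.608, 0.003]
ft_force: [-0.0, -0.1, 1.2]
width: 23.7
```

```bash
python3 - <<'E'
from h import *
plan([450.9,-321,68],22.5)
E
```

```text
t 4.97 pos [ 451.2 -322.    68. ] err [-0.3  1.   0. ] rv [0.005 0.003 0.   ] N 1 w 23.7 F [-0.  -0.1  1.2] q [-0.64  0.55  1.88  0.    0.71 -1.04]
[np.float64(1.0), np.float64(0.1), np.float64(-0.1), np.float64(0.005), np.float64(0.003), np.float64(0.0)]
```

Call:
move_arm([
  [0,0,-5,0,0,0],
  [0,0,-10,0,0,0],
  [0,0,-15,0,0,0],
  [0,0,-15,0,0,0],
  [0,0,-15,0,0,0],
])

```text
t: 5.38
ee_pos: [447.5, -319.2, 127.1]
orientation: [-1.742, -2.607, -0.005]
ft_force: [1.1, -1.1, -1.9]
width: 23.7
```

Call:
move_arm([
  [0,0,-15,0,0,0],
  [0,0,-15,0,0,0],
  [0,0,-15,0,0,0],
  [0,0,-10,0,0,0],
  [0,0,-5,0,0,0],
])

```text
t: 5.8
ee_pos: [447.2, -319.0, 194.1]
orientation: [-1.743, -2.609, -0.005]
ft_force: [0.1, -0.3, -3.6]
width: 23.6
```

```bash
python3 - <<'E'
from h import *
snap('wrist','w4');snap('top','t4')
plan([451.2,-322,188],22.5)
E
```

```text
t 5.9 pos [ 447.3 -319.2  193.6] err [ 3.9 -2.8 -5.6] rv [ 0.001 -0.005 -0.   ] N 1 w 23.9 F [ 0.9  0.3 -3.7] q [-0.64  0.35  1.82  0.    0.97 -1.04]
[np.float64(-4.1), np.float64(2.5), np.float64(5.6), np.float64(0.001), np.float64(-0.005), np.float64(-0.0)]
```

View pics/w4.png

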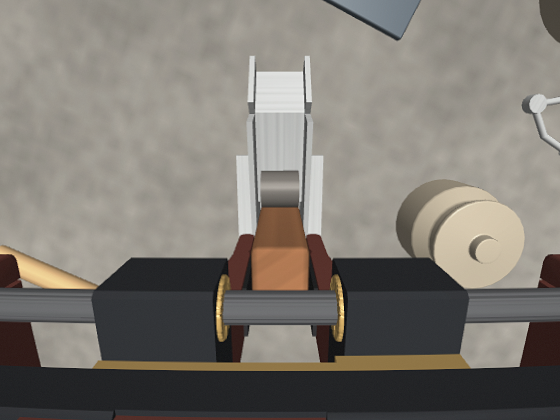

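View pics/t4.png

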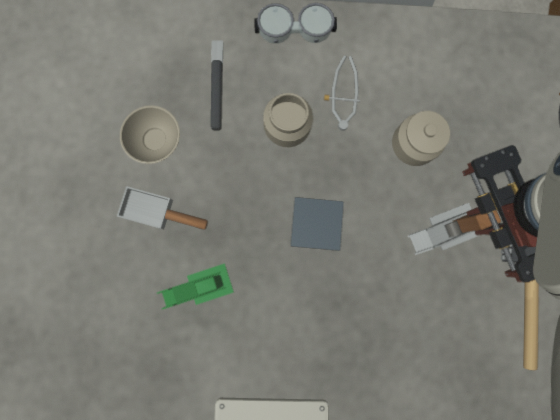

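```bash
python3 - <<'E'
from h import *
plan([702,-115,183],22.5,step=25)
E
```

```text
t 5.9 pos [ 447.3 -319.2  193.6] err [254.7 204.2 -10.6] rv [ 0.001 -0.005 -0.   ] N 14 w 23.9 F [ 0.9  0.3 -3.7] q [-0.64  0.35  1.82  0.    0.97 -1.04]
[np.float64(6.5), np.float64(22.4), np.float64(0.8), np.float64(0.0), np.float64(-0.0), np.float64(-0.0)]
[np.float64(6.5), np.float64(22.4), np.float64(0.8), np.float64(0.0), np.float64(-0.0), np.float64(-0.0)]
[np.float64(6.5), np.float64(22.4), np.float64(0.8), np.float64(0.0), np.float64(-0.0), np.float64(-0.0)]
[np.float64(6.5), np.float64(22.4), np.float64(0.8), np.float64(0.0), np.float64(-0.0), np.float64(-0.0)]
[np.float64(6.5), np.float64(22.4), np.float64(0.8), np.float64(0.0), np.float64(-0.0), np.float64(-0.0)]
```

Call:
move_arm([
  [2,7,0,0,0,0],
  [4,14,1,0,0,0],
  [6,20,1,0,0,0],
  [6.5,22,1,0,0,0],
  [6.5,22,1,0,0,0],
])

```text
t: 6.32
ee_pos: [514.5, -261.8, 185.4]
orientation: [-1.748, -2.597, -0.003]
ft_force: [0.3, -0.5, -4.1]
width: 23.8
```

Call:
move_arm([
  [6.5,22,1,0,0,0],
  [6.5,22,1,0,0,0],
  [6.5,22,1,0,0,0],
  [6.5,22,1,0,0,0],
  [6.5,22,1,0,0,0],
])

```text
t: 6.73
ee_pos: [606.2, -182.7, 172.5]
orientation: [-1.742, -2.587, -0.0]
ft_force: [-0.4, -0.7, -3.2]
width: 24.0
```

```bash
python3 - <<'E'
from h import *
plan([702,-115,183],22.5,step=25)
E
```

```text
t 6.73 pos [ 606.2 -182.7  172.5] err [95.8 67.7 10.5] rv [-0.012 -0.019 -0.007] N 5 w 24.0 F [-0.4 -0.7 -3.2] q [-0.31  0.5   1.63  0.01  1.03 -0.7 ]
[np.float64(5.4), np.float64(22.8), np.float64(-2.3), np.float64(-0.002), np.float64(-0.004), np.float64(-0.001)]
[np.float64(5.3), np.float64(22.8), np.float64(-2.2), np.float64(-0.002), np.float64(-0.004), np.float64(-0.001)]
[np.float64(5.3), np.float64(22.8), np.float64(-2.2), np.float64(-0.002), np.float64(-0.004), np.float64(-0.001)]
[np.float64(5.3), np.float64(22.9), np.float64(-2.2), np.float64(-0.002), np.float64(-0.004), np.float64(-0.001)]
[np.float64(5.2), np.float64(22.9), np.float64(-2.1), np.float64(-0.002), np.float64(-0.004), np.float64(-0.001)]
```

Call:
move_arm([
  [5,22,-4,-0.004,-0.006,-0.002],
  [5,20,-4,-0.004,-0.006,-0.002],
  [4,15,-4,-0.002,-0.004,-0.002],
  [3,10,-2,0,0,0],
  [1,4,0,0,0,0],
])

```text
t: 7.15
ee_pos: [668.2, -130.5, 178.4]
orientation: [-1.734, -2.603, 0.004]
ft_force: [-0.2, -1.5, -2.8]
width: 24.0
```

```bash
python3 - <<'E'
from h import *
plan([702,-115,183],22.5,step=25)
E
```

```text
t 7.15 pos [ 668.2 -130.5  178.4] err [33.8 15.5  4.6] rv [-0.01  -0.01   0.003] N 2 w 24.0 F [-0.2 -1.5 -2.8] q [-0.21  0.56  1.52  0.    1.08 -0.61]
[np.float64(0.7), np.float64(18.6), np.float64(-2.5), np.float64(-0.005), np.float64(-0.005), np.float64(0.001)]
[np.float64(0.7), np.float64(18.6), np.float64(-2.4), np.float64(-0.005), np.float64(-0.005), np.float64(0.001)]
```

Call:
move_arm([
  [0.5,11,-2,-0.005,-0.005,0.001],
  [0.5,11,-2,-0.005,-0.005,0.001],
  [0,9,0,0,0,0],
  [0,4,0,0,0,0],
  [0,0,0,0,0,0],
])

```text
t: 7.57
ee_pos: [702.0, -115.6, 181.0]
orientation: [-1.746, -2.611, 0.002]
ft_force: [-1.2, 0.4, -3.6]
width: 23.7
```

```bash
python3 - <<'E'
from h import *
plan([701,-115,170],22.5,step=25)
snap('wrist','w5');snap('scene','s5');snap('top','t5')
E
```

```text
t 7.57 pos [ 702.  -115.6  181. ] err [ -1.    0.6 -11. ] rv [-0.002 -0.    -0.001] N 1 w 23.7 F [-1.2  0.4 -3.6] q [-0.18  0.59  1.45 -0.    1.1  -0.57]
[np.float64(0.9), np.float64(-0.7), np.float64(11.0), np.float64(-0.002), np.float64(-0.0), np.float64(-0.001)]
```

View pics/w5.png

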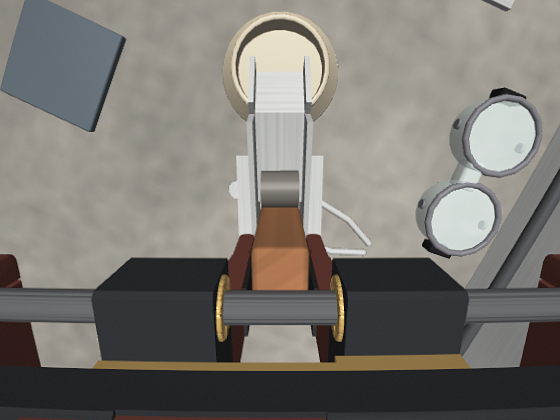

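View pics/s5.png

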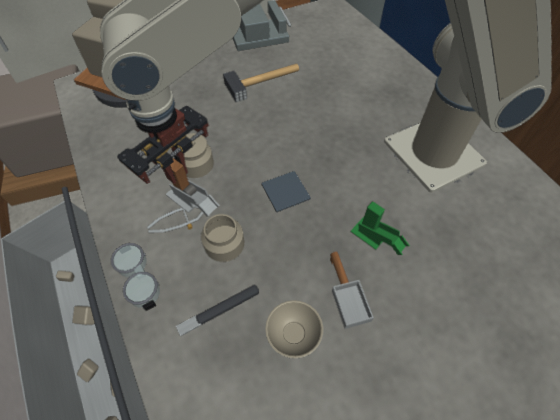

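View pics/t5.png

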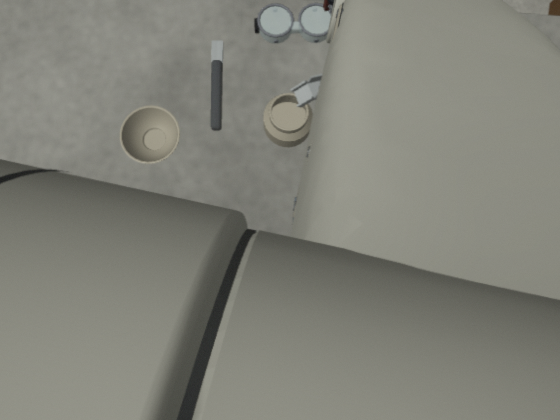

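The wrist view puts the pot mouth at about (281,60), directly ahead of the lip at (280,75). I'll measure both in the same frame.

```bash
python3 - <<'E'
from h import *
from scipy.optimize import least_squares
d=ld('w5'); W=cloud(d)
m=(np.hypot(W[...,0]-659,W[...,1]+14)<60)&(abs(W[...,2]-78)<6)
P=W[m]; print(len(P),'z',np.median(P[:,2]))
# rim: annulus 34..38 : fit circle with r=36
s=least_squares(lambda c:np.hypot(P[:,0]-c[0],P[:,1]-c[1])-36,[659,-14],loss='soft_l1');print(s.x,np.std(s.fun))
o=ctrl.get_obs(); Rt=R.from_rotvec(o['orientation']); T=np.array(o['ee_pos'])
L=T+Rt.apply([99.1,0,46.5]); print('lip pred',L)
for u,v in [(265,74),(281,76),(297,74)]: 
    p=px(d,u,v); print(p, Rt.inv().apply(p-T))
p=px(d,280,188,None); print('core',Rt.inv().apply(p-T))
f=Rt.apply([1,0,0]); q=np.array([*s.x,78]); print('pot in tool',Rt.inv().apply(q-T))
cv2.imwrite('pics/c5.png',cv2.resize(d['frame'][5:125,210:350,::-1],None,fx=5,fy=5,interpolation=cv2.INTER_CUBIC))
E
```

```text
1481 z 78.3704176921238
[659.34015849 -14.22622652] 1.2484957541509698
lip pred [662.84639722 -24.35419929 134.39497517]
[656.23299664 -29.6540205  136.85798306] [96.72813449 -8.14237923 44.05715447]
[665.60894988 -27.25875341 138.37728751] [95.36360989  1.43374284 42.51117638]
[673.9416016  -22.33483798 136.87428118] [96.73236573 11.01906079 43.98943314]
core [32.14727369  0.83583438 17.92011646]
pot in tool [109.75946092   0.77724731 102.90066086]
```

View pics/c5.png

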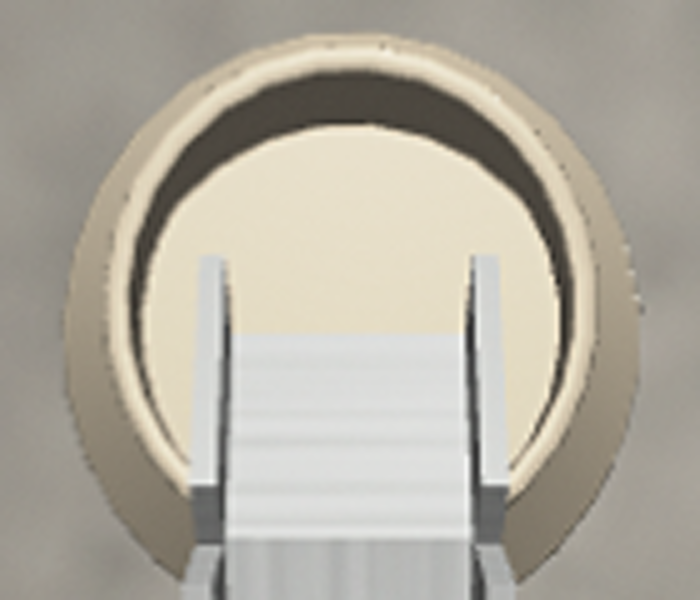

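Call:
move_arm([
  [0,0,6,0,0,0],
  [0,0,11,0,0,0],
  [0,0,12,0,0,0],
  [0,0,8,0,0,0],
  [0,0,4,0,0,0],
])

```text
t: 8.13
ee_pos: [699.5, -117.4, 136.7]
orientation: [-1.748, -2.608, 0.003]
ft_force: [-0.1, 0.1, -3.2]
width: 23.9
```

```bash
python3 - <<'E'
from h import *
plan([701,-115.3,119],22.5,step=25)
E
```

```text
t 8.13 pos [ 699.5 -117.4  136.7] err [  1.5   2.1 -17.7] rv [-0.002 -0.    -0.003] N 1 w 23.9 F [-0.1  0.1 -3.2] q [-0.18  0.64  1.48 -0.    1.03 -0.57]
[np.float64(1.4), np.float64(2.3), np.float64(17.7), np.float64(-0.002), np.float64(-0.0), np.float64(-0.003)]
```

Call:
move_arm([
  [0.5,1,5,0,0,-0.003],
  [0.5,1,5,0,0,0],
  [0,0.5,3,0,0,0],
  [0,0,0,0,0,0],
])

```text
t: 8.47
ee_pos: [699.8, -115.2, 119.1]
orientation: [-1.742, -2.607, 0.006]
ft_force: [-0.1, 0.2, -2.7]
width: 23.6
```

```bash
python3 - <<'E'
from h import *
plan([701,-115.3,119],22.5,step=25)
E
```

```text
t 8.47 pos [ 699.8 -115.2  119.1] err [ 1.2 -0.1 -0.1] rv [-0.006 -0.003  0.   ] N 1 w 23.6 F [-0.1  0.2 -2.7] q [-0.18  0.66  1.48 -0.    1.   -0.57]
[np.float64(-0.5), np.float64(1.0), np.float64(0.1), np.float64(-0.006), np.float64(-0.003), np.float64(0.0)]
```

Call:
move_arm([
  [0,1,0.5,-0.004,0,0],
  [0,0,0,0,0,0],
  [0,0,0,0,0,0],
  [0,0,0,0,0,0],
  [0,0,0,0,0,0],
])

```text
t: 8.88
ee_pos: [701.9, -114.8, 119.7]
orientation: [-1.744, -2.611, -0.001]
ft_force: [0.7, 0.2, -2.6]
width: 23.9
```

```bash
cat >> h.py <<'E'
LIP=np.array([99.1,0,46.5])
def pour(lip,tilt,turn=0.06,show=5):
    """rows turning about the lip: lip target world, tilt deg"""
    o=ctrl.get_obs(); p=np.array(o['ee_pos']); Rc=R.from_rotvec(o['orientation'])
    a=np.deg2rad(22.5); M=np.array([[-np.sin(a),np.cos(a),0],[np.cos(a),np.sin(a),0],[0,0,-1]]).T
    Rt=R.from_matrix(M)*R.from_rotvec([0,-np.deg2rad(tilt),0]); rv=(Rc.inv()*Rt).as_rotvec()
    L0=p+Rc.apply(LIP); zz=Rc.apply([0,0,-1])[2]
    N=int(max(1,np.ceil(np.linalg.norm(rv)/turn)))
    print('t',round(o['t'],2),'lip now',L0.round(1),'tilt',np.rad2deg(np.arccos(zz)).round(1),'rv',rv.round(3),'N',N,'F',np.round(o['ft_force'],1),'w',round(o['width'],1),'q',np.round(o['qpos'],2))
    for i in range(min(N,show)):
        A=Rc*R.from_rotvec(rv*i/N); B=Rc*R.from_rotvec(rv*(i+1)/N)
        pa=L0+(np.array(lip)-L0)*i/N-A.apply(LIP); pb=L0+(np.array(lip)-L0)*(i+1)/N-B.apply(LIP)
        print([float(x) for x in A.inv().apply(pb-pa).round(1)]+[float(x) for x in (rv/N).round(3)])
E
python3 - <<'E'
from h import *
d=snap('wrist','w6');snap('scene','s6')
f=ld('s6')['frame'][:,:,::-1]; cv2.imwrite('pics/c6.png',cv2.resize(f[110:280,110:290],None,fx=4,fy=4,interpolation=cv2.INTER_CUBIC)[:600])
pour([663.2,-23.8,72],12)
E
```

```text
t 8.98 lip now [663.9 -23.2  73.4] tilt 0.1 rv [-0.    -0.211  0.001] N 4 F [-0.4 -1.3 -2.6] w 23.8 q [-0.18  0.66  1.48  0.    1.   -0.57]
[2.5, -0.2, -4.8, -0.0, -0.053, 0.0]
[2.5, -0.2, -4.8, -0.0, -0.053, 0.0]
[2.6, -0.2, -4.8, -0.0, -0.053, 0.0]
[2.6, -0.2, -4.8, -0.0, -0.053, 0.0]
```

View pics/w6.png

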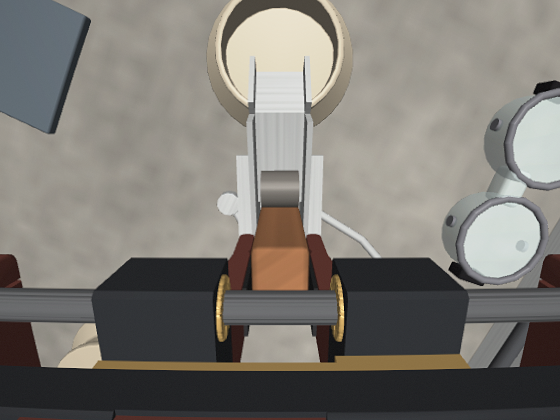

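View pics/c6.png

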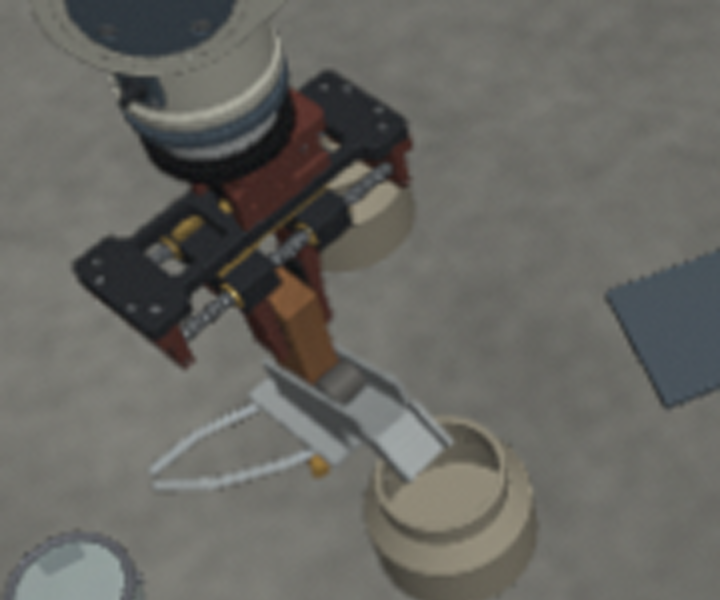

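The lip end at about (425,465) in the crop sits inside the mouth, and the core still rests against the block. Now I'll tip slowly about the lip.

Call:
move_arm([
  [2.5,0,-3.5,0,-0.05,0],
  [2.5,0,-4,0,-0.05,0],
  [2.5,0,-4.5,0,-0.05,0],
  [0,0,0,0,0,0],
])

```text
t: 9.32
ee_pos: [699.1, -108.6, 132.0]
orientation: [1.675, 2.501, -0.128]
ft_force: [1.0, 1.4, -3.7]
width: 24.0
```

```bash
python3 - <<'E'
from h import *
pour([663.2,-23.8,70],16)
E
```

```text
t 9.32 lip now [664.6 -24.7  70.8] tilt 8.8 rv [ 0.001 -0.125 -0.002] N 3 F [ 1.   1.4 -3.7] w 24.0 q [-0.11  0.61  1.55 -0.17  0.91 -0.4 ]
[2.5, -0.2, -3.9, 0.0, -0.042, -0.001]
[2.5, -0.2, -3.9, 0.0, -0.042, -0.001]
[2.5, -0.2, -3.9, 0.0, -0.042, -0.001]
```

Call:
move_arm([
  [2.5,0,-3.5,0,-0.045,0],
  [2.5,0,-3,0,-0.045,0],
  [2.5,0,-3,0,-0.045,0],
  [0,0,0,0,0,0],
])

```text
t: 9.65
ee_pos: [695.8, -100.4, 140.6]
orientation: [1.61, 2.401, -0.233]
ft_force: [0.1, 0.5, -2.6]
width: 24.0
```

```bash
python3 - <<'E'
from h import *
snap('wrist','w7')
pour([663.2,-23.8,67],22)
E
```

```text
t 9.7 lip now [665.1 -25.2  67.9] tilt 16.5 rv [ 0.001 -0.096 -0.003] N 2 F [ 0.   0.4 -2.5] w 23.7 q [-0.05  0.59  1.6  -0.35  0.86 -0.22]
[3.4, -0.4, -4.5, 0.0, -0.048, -0.002]
[3.4, -0.4, -4.6, 0.0, -0.048, -0.002]
```

View pics/w7.png

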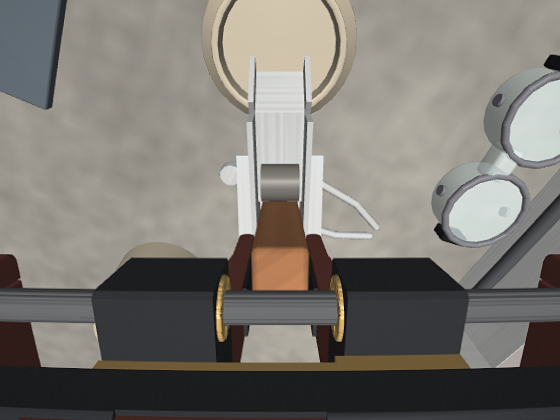

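The core at (280,181) has barely begun to leave the block. I'll tip a little further and wait.

Call:
move_arm([
  [3.5,-0.5,-4.5,0,-0.045,-0.002],
  [3.5,-0.5,-4.5,0,-0.045,-0.002],
  [0,0,0,0,0,0],
  [0,0,0,0,0,0],
  [0,0,0,0,0,0],
])

```text
t: 10.12
ee_pos: [692.5, -95.2, 146.8]
orientation: [1.569, 2.341, -0.295]
ft_force: [1.2, -0.3, -3.1]
width: 24.0
```

```bash
python3 - <<'E'
from h import *
snap('wrist','w8')
pour([663.2,-23.8,67],27)
E
```

```text
t 10.17 lip now [664.  -25.7  67.6] tilt 21.3 rv [-0.001 -0.1   -0.003] N 2 F [ 0.1 -1.3 -3. ] w 23.9 q [-0.01  0.57  1.63 -0.47  0.84 -0.1 ]
[3.5, 0.1, -5.0, -0.001, -0.05, -0.001]
[3.5, 0.1, -5.0, -0.001, -0.05, -0.001]
```

View pics/w8.png

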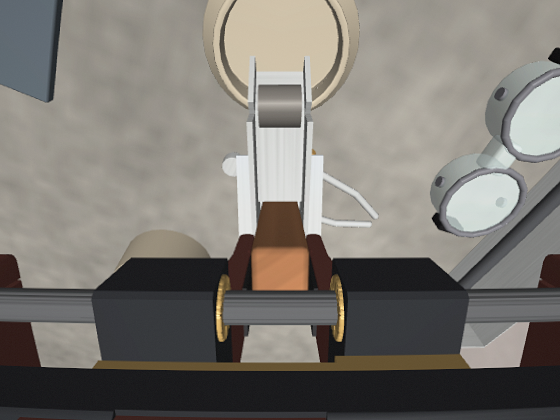

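The core at (280,105) is at the crest and rolling into the lip. I'll hold here while it drops.

Call:
move_arm([
  [0,0,0,0,0,0],
  [0,0,0,0,0,0],
  [0,0,0,0,0,0],
  [0,0,0,0,0,0],
  [0,0,0,0,0,0],
])

```text
t: 10.58
ee_pos: [693.4, -98.1, 146.9]
orientation: [1.574, 2.34, -0.293]
ft_force: [-0.6, -0.0, -3.1]
width: 24.0
```

```bash
python3 - <<'E'
from h import *
snap('wrist','w9')
pour([663.2,-23.8,70],15)
E
```

```text
t 10.63 lip now [664.9 -27.9  67.7] tilt 21.1 rv [-0.001  0.107 -0.006] N 2 F [-0.2  0.4 -2.4] w 23.8 q [-0.01  0.57  1.63 -0.46  0.84 -0.1 ]
[-0.7, 0.3, 3.5, -0.001, 0.054, -0.003]
[-0.6, 0.3, 3.6, -0.001, 0.054, -0.003]
```

View pics/w9.png

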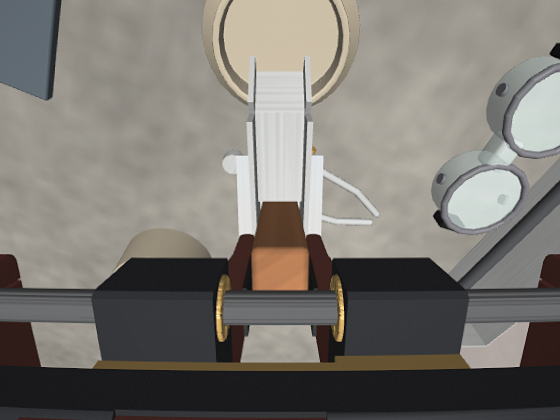

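The pan is empty. I'll check the scene camera for the core.

```bash
python3 - <<'E'
from h import *
snap('scene','s9')
f=ld('s9')['frame'][:,:,::-1]; cv2.imwrite('pics/c9.png',cv2.resize(f[160:290,150:300],None,fx=4.5,fy=4.5,interpolation=cv2.INTER_CUBIC))
E
```

```text
(no output)
```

View pics/c9.png

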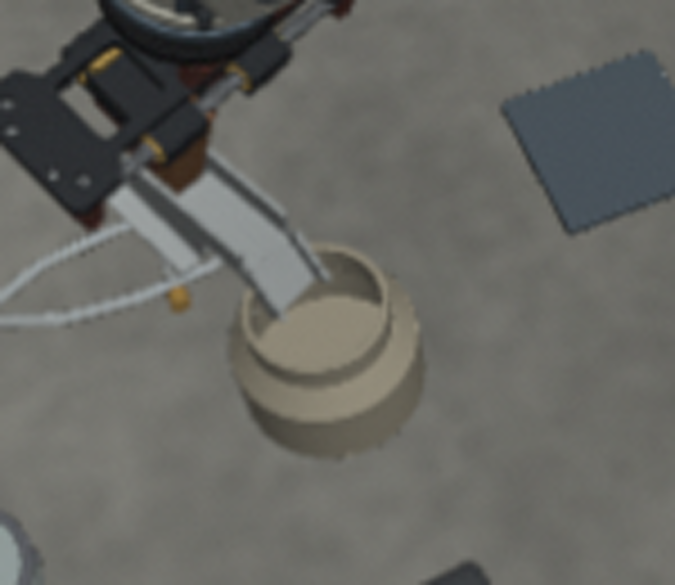

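The core isn't on the bench in view, so it must be inside the pot, hidden by the wall or the lip. I'll lift straight up and look again.

Call:
move_arm([
  [-3,0,-8,0,0,0],
  [-5,0,-13,0,0,0],
  [-6,0,-15,0,0,0],
  [-6,0,-15,0,0,0],
  [-3,0,-8,0,0,0],
])

```text
t: 11.1
ee_pos: [692.0, -97.6, 213.3]
orientation: [1.574, 2.345, -0.296]
ft_force: [0.7, -0.2, -2.3]
width: 23.9
```

```bash
python3 - <<'E'
from h import *
snap('wrist','w10')
pour([675,-50,130],0,turn=0.1)
E
```

```text
t 11.15 lip now [664.2 -27.5 136. ] tilt 21.1 rv [-0.002  0.368 -0.005] N 4 F [ 1.3  0.3 -1.6] w 23.9 q [-0.01  0.49  1.59 -0.42  0.96 -0.17]
[-9.1, 0.5, 12.9, -0.0, 0.092, -0.001]
[-9.4, 0.5, 12.4, -0.0, 0.092, -0.001]
[-9.7, 0.5, 11.9, -0.0, 0.092, -0.001]
[-9.9, 0.5, 11.4, -0.0, 0.092, -0.001]
```

View pics/w10.png

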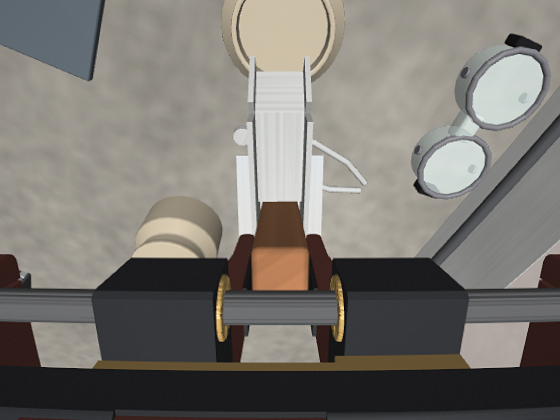

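Call:
move_arm([
  [-9,0.5,11,0,0.092,0],
  [-9.5,0.5,11,0,0.092,0],
  [-9.5,0.5,10,0,0.092,0],
  [-10,0.5,10,0,0.092,0],
  [0,0,0,0,0,0],
])

```text
t: 11.57
ee_pos: [715.2, -137.1, 187.7]
orientation: [-1.736, -2.612, -0.023]
ft_force: [-1.3, -0.7, -1.9]
width: 23.5
```

```bash
python3 - <<'E'
from h import *
snap('wrist','w11')
plan([451.2,-322,188],22.5,step=25)
E
```

```text
t 11.62 pos [ 714.9 -135.9  188.3] err [-263.7 -186.1   -0.3] rv [ 0.009 -0.01   0.005] N 13 w 24.0 F [ 0.4  0.1 -3.2] q [-0.21  0.61  1.4   0.01  1.13 -0.61]
[np.float64(-5.3), np.float64(-24.2), np.float64(-0.2), np.float64(0.001), np.float64(-0.001), np.float64(0.0)]
[np.float64(-5.4), np.float64(-24.2), np.float64(-0.2), np.float64(0.001), np.float64(-0.001), np.float64(0.0)]
[np.float64(-5.4), np.float64(-24.2), np.float64(-0.2), np.float64(0.001), np.float64(-0.001), np.float64(0.0)]
[np.float64(-5.4), np.float64(-24.2), np.float64(-0.2), np.float64(0.001), np.float64(-0.001), np.float64(0.0)]
[np.float64(-5.4), np.float64(-24.2), np.float64(-0.2), np.float64(0.001), np.float64(-0.001), np.float64(0.0)]
```

View pics/w11.png

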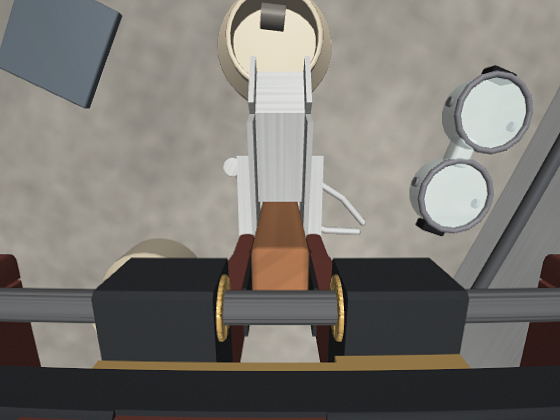

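The core lies on the pot's floor at (273,17), so the pour worked. I'll carry the empty scoop back to its old spot.

Call:
move_arm([
  [-3,-12,0,0,0,0],
  [-5.5,-24,-1,0,0,0],
  [-6,-30,-1,0,0,0],
  [-6,-30,-1,0,0,0],
  [-6,-30,-1,0,0,0],
])

```text
t: 12.03
ee_pos: [605.9, -206.0, 190.6]
orientation: [1.725, 2.623, 0.013]
ft_force: [0.8, -1.0, -2.5]
width: 23.9
```

Call:
move_arm([
  [-6,-30,-1,0,0,0],
  [-6,-30,-1,0,0,0],
  [-6,-30,-1,0,0,0],
  [-5,-20,0,0,0,0],
  [-3,-12,0,0,0,0],
])

```text
t: 12.45
ee_pos: [491.1, -276.8, 194.9]
orientation: [1.712, 2.628, 0.0]
ft_force: [0.4, 0.3, -2.3]
width: 23.9
```

```bash
python3 - <<'E'
from h import *
plan([451.2,-322,150],22.5,step=20)
E
```

```text
t 12.45 pos [ 491.1 -276.8  194.9] err [-39.9 -45.2 -44.9] rv [0.003 0.004 0.023] N 4 w 23.9 F [ 0.4  0.3 -2.3] q [-0.53  0.37  1.79 -0.    0.98 -0.95]
[np.float64(-6.3), np.float64(-13.7), np.float64(11.2), np.float64(0.001), np.float64(0.001), np.float64(0.006)]
[np.float64(-6.4), np.float64(-13.7), np.float64(11.2), np.float64(0.001), np.float64(0.001), np.float64(0.006)]
[np.float64(-6.4), np.float64(-13.6), np.float64(11.2), np.float64(0.001), np.float64(0.001), np.float64(0.006)]
[np.float64(-6.5), np.float64(-13.6), np.float64(11.2), np.float64(0.001), np.float64(0.001), np.float64(0.006)]
```

Call:
move_arm([
  [-6,-13,11,0.001,0.001,0.006],
  [-6,-13,11,0.001,0.001,0.006],
  [-6,-12,11,0.001,0.001,0.006],
  [-3,-6,8,0,0,0.005],
  [0,0,0,0,0,0],
])

```text
t: 12.87
ee_pos: [454.6, -313.6, 155.2]
orientation: [1.739, 2.609, -0.007]
ft_force: [-0.5, 0.3, -3.1]
width: 23.6
```

Call:
move_arm([
  [0,0,15,0,0,0],
  [0,0,15,0,0,0],
  [0,0,12,0,0,0],
  [0,0,4,0,0,0],
  [0,0,0,0,0,0],
])

```text
t: 13.28
ee_pos: [457.3, -312.8, 108.4]
orientation: [1.735, 2.608, -0.007]
ft_force: [0.1, 0.1, -3.2]
width: 23.9
```

```bash
python3 - <<'E'
from h import *
plan([451.2,-322,70],22.5,step=20)
E
```

```text
t 13.28 pos [ 457.3 -312.8  108.4] err [ -6.1  -9.2 -38.4] rv [0.002 0.01  0.004] N 2 w 23.9 F [ 0.1  0.1 -3.2] q [-0.62  0.48  1.87 -0.01  0.79 -1.01]
[np.float64(-2.8), np.float64(-4.6), np.float64(19.2), np.float64(0.001), np.float64(0.005), np.float64(0.002)]
[np.float64(-3.0), np.float64(-4.6), np.float64(19.2), np.float64(0.001), np.float64(0.005), np.float64(0.002)]
```

Call:
move_arm([
  [-1,-3,12,0,0.005,0.002],
  [-1,-3,9,0,0.003,0],
  [0,0,7,0,0,0],
  [0,0,3,0,0,0],
  [0,0,0,0,0,0],
])

```text
t: 13.7
ee_pos: [454.2, -317.7, 76.0]
orientation: [1.738, 2.611, 0.001]
ft_force: [-0.1, -0.1, -2.2]
width: 23.9
```

```bash
python3 - <<'E'
from h import *
plan([452,-320,68],22.5,step=20)
E
```

```text
t 13.7 pos [ 454.2 -317.7   76. ] err [-2.2 -2.3 -8. ] rv [0.003 0.004 0.004] N 1 w 23.9 F [-0.1 -0.1 -2.2] q [-0.63  0.53  1.88  0.    0.73 -1.03]
[np.float64(-1.3), np.float64(-2.9), np.float64(8.0), np.float64(0.003), np.float64(0.004), np.float64(0.004)]
```

Call:
move_arm([
  [0,0,4,0.003,0.004,0.002],
  [0,0,2,0,0,0],
  [0,0,0,0,0,0],
])

```text
t: 13.95
ee_pos: [454.4, -318.0, 69.6]
orientation: [-1.744, -2.613, -0.0]
ft_force: [0.4, 0.6, -2.6]
width: 23.7
```

Call:
move_arm([
  [0,0,1,0,0,0],
  [0,0,0.5,0,0,0],
  [0,0,0,0,0,0],
])

```text
t: 14.2
ee_pos: [454.8, -318.2, 68.4]
orientation: [1.743, 2.613, 0.0]
ft_force: [-0.1, -0.9, -3.2]
width: 23.7
```

```bash
python3 - <<'E'
from h import *
plan([452,-320,68],22.5,step=20)
E
```

```text
t 14.2 pos [ 454.8 -318.2   68.4] err [-2.8 -1.8 -0.4] rv [0.001 0.001 0.001] N 1 w 23.7 F [-0.1 -0.9 -3.2] q [-0.63  0.55  1.87  0.    0.72 -1.03]
[np.float64(-0.6), np.float64(-3.3), np.float64(0.4), np.float64(0.001), np.float64(0.001), np.float64(0.001)]
```

Weight is still on the hand, so it's just above the bench. I'll lower in small steps until contact.

Call:
move_arm([
  [0,0,1,0,0,0],
  [0,0,0.7,0,0,0],
  [0,0,0,0,0,0],
])

```text
t: 14.45
ee_pos: [455.1, -318.3, 68.3]
orientation: [1.743, 2.612, 0.0]
ft_force: [0.1, 0.3, -2.7]
width: 24.3
```

Call:
move_arm([
  [0,0,1,0,0,0],
  [0,0,0.5,0,0,0],
  [0,0,0,0,0,0],
])

```text
t: 14.7
ee_pos: [455.4, -318.5, 68.1]
orientation: [1.742, 2.611, -0.0]
ft_force: [0.4, 0.4, -2.8]
width: 23.9
```

Call:
move_arm([
  [0,0,2,0,0,0],
  [0,0,1,0,0,0],
  [0,0,0,0,0,0],
])

```text
t: 14.95
ee_pos: [455.8, -318.6, 68.2]
orientation: [1.741, 2.611, -0.0]
ft_force: [-0.1, -0.9, -2.7]
width: 23.9
```

Call:
move_arm([
  [0,0,2,0,0,0],
  [0,0,0,0,0,0],
])

```text
t: 15.12
ee_pos: [456.5, -319.0, 68.3]
orientation: [1.74, 2.609, -0.0]
ft_force: [0.1, 0.3, -3.0]
width: 24.0
```

Call:
move_arm([
  [0,0,3,0,0,0],
])

```text
t: 15.2
ee_pos: [457.3, -319.7, 67.4]
orientation: [1.739, 2.608, -0.001]
ft_force: [-9.9, 5.3, 47.6]
width: 23.8
```

Call:
move_arm([
  [0,0,2.5,0,0,0],
])

```text
t: 15.28
ee_pos: [457.4, -319.9, 67.3]
orientation: [1.738, 2.609, -0.001]
ft_force: [-12.0, 8.4, 41.9]
width: 23.8
```

```bash
python3 - <<'E'
from h import *
plan([452,-320,68],22.5,step=20)
snap('scene','s12')
f=ld('s12')['frame'][:,:,::-1]; cv2.imwrite('pics/c12.png',cv2.resize(f[60:170,190:330],None,fx=5,fy=5,interpolation=cv2.INTER_CUBIC))
E
```

```text
t 15.28 pos [ 457.4 -319.9   67.3] err [-5.4 -0.1  0.7] rv [0.003 0.006 0.003] N 1 w 23.8 F [-12.    8.4  41.9] q [-0.63  0.55  1.87 -0.    0.71 -1.03]
[np.float64(2.0), np.float64(-5.0), np.float64(-0.7), np.float64(0.003), np.float64(0.006), np.float64(0.003)]
```

View pics/c12.png

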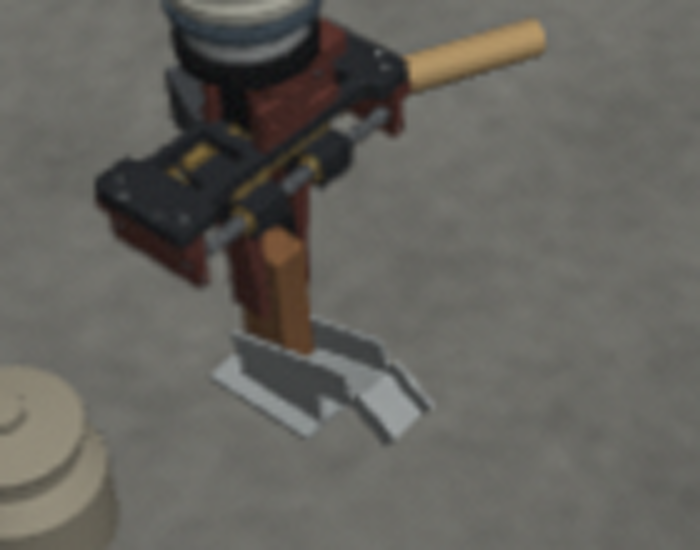

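The scoop is in contact with the bench. I'll ease off with a still row, then open.

Call:
move_arm([
  [0,0,0,0,0,0],
])

```text
t: 15.42
ee_pos: [457.5, -320.0, 68.2]
orientation: [1.738, 2.608, -0.002]
ft_force: [0.2, 0.6, -3.2]
width: 23.8
```

Call:
move_arm([
  [0,0,0,0,0,0],
  [0,0,0,0,0,0],
  [0,0,0,0,0,0],
  [0,0,0,0,0,0],
  [0,0,0,0,0,0],
], hand=-1)

```text
t: 15.83
ee_pos: [458.4, -320.6, 67.3]
orientation: [1.737, 2.606, -0.001]
ft_force: [0.4, -0.2, 0.2]
width: 53.7
```

Call:
move_arm([
  [0,0,0,0,0,0],
  [0,0,0,0,0,0],
  [0,0,0,0,0,0],
  [0,0,0,0,0,0],
  [0,0,0,0,0,0],
])

```text
t: 16.25
ee_pos: [458.1, -320.4, 66.2]
orientation: [1.738, 2.607, -0.001]
ft_force: [0.0, -0.3, -0.5]
width: 86.1
```

```bash
python3 - <<'E'
from h import *
plan([452,-320,68],22.5,step=20)
snap('wrist','w13')
E
```

```text
t 16.25 pos [ 458.1 -320.4   66.2] err [-6.1  0.4  1.8] rv [0.004 0.007 0.002] N 1 w 86.1 F [ 0.  -0.3 -0.5] q [-0.63  0.55  1.87 -0.    0.71 -1.03]
[np.float64(2.7), np.float64(-5.5), np.float64(-1.8), np.float64(0.004), np.float64(0.007), np.float64(0.002)]
```

View pics/w13.png

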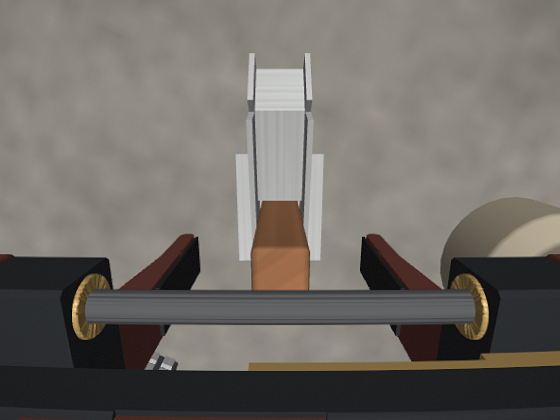

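The scoop stands free at (280,245), centred between the open fingers. I'll go straight up and clear.

Call:
move_arm([
  [0,0,-6,0,0,0],
  [0,0,-12,0,0,0],
  [0,0,-20,0,0,0],
  [0,0,-25,0,0,0],
  [0,0,-30,0,0,0],
])

```text
t: 16.72
ee_pos: [454.0, -317.4, 159.2]
orientation: [-1.74, -2.611, 0.0]
ft_force: [0.7, -0.4, 0.5]
width: 87.6
```

Call:
move_arm([
  [0,0,-30,0,0,0],
  [0,0,-25,0,0,0],
  [0,0,-10,0,0,0],
  [0,0,0,0,0,0],
  [0,0,0,0,0,0],
])

```text
t: 17.13
ee_pos: [456.6, -319.2, 239.9]
orientation: [1.736, 2.604, -0.001]
ft_force: [-0.2, 0.4, -0.8]
width: 87.6
```

```bash
python3 - <<'E'
from h import *
plan([452,-320,200],22.5,step=20)
d=snap('scene','s14'); t=snap('top','t14'); w=snap('wrist','w14')
for n in ['s14','w14']:
    W=cloud(ld(n)); m=(np.hypot(W[...,0]-455,W[...,1]+319)<40)&(W[...,2]>95)&(W[...,2]<118)
    P=W[m]; print(n,'block top',len(P),np.median(P[:,2]) if len(P) else '', P.mean(0) if len(P) else '')
W=cloud(t); m=(np.hypot(W[...,0]-659,W[...,1]+14)<60)&(abs(W[...,2]-78)<5); P=W[m]
print('rim',len(P),P.mean(0),(P.min(0)+P.max(0))/2)
a=t['frame'][80:155,250:330,::-1]; b=d['frame'][90:165,205:285,::-1]
cv2.imwrite('pics/c14.png',cv2.resize(np.hstack([a,b]),None,fx=4.8,fy=4.8,interpolation=cv2.INTER_CUBIC))
E
```

```text
t 17.13 pos [ 456.6 -319.2  239.9] err [ -4.6  -0.8 -39.9] rv [0.006 0.01  0.002] N 3 w 87.6 F [-0.2  0.4 -0.8] q [-0.63  0.3   1.77 -0.    1.06 -1.03]
[np.float64(0.5), np.float64(-1.6), np.float64(13.3), np.float64(0.002), np.float64(0.003), np.float64(0.001)]
[np.float64(0.4), np.float64(-1.6), np.float64(13.3), np.float64(0.002), np.float64(0.003), np.float64(0.001)]
[np.float64(0.4), np.float64(-1.5), np.float64(13.3), np.float64(0.002), np.float64(0.003), np.float64(0.001)]
s14 block top 130 108.6033532737419 [ 459.79781128 -315.96511648  106.41351773]
w14 block top 988 108.58760751372358 [ 455.98350679 -317.68584555  108.22164969]
rim 275 [657.96552114 -13.06264907  77.27226559] [659.1009621  -14.41261707  77.37629058]
```

View pics/c14.png

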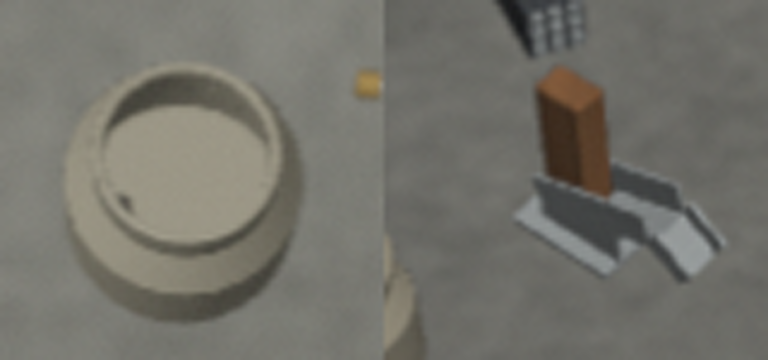

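View pics/s14.png

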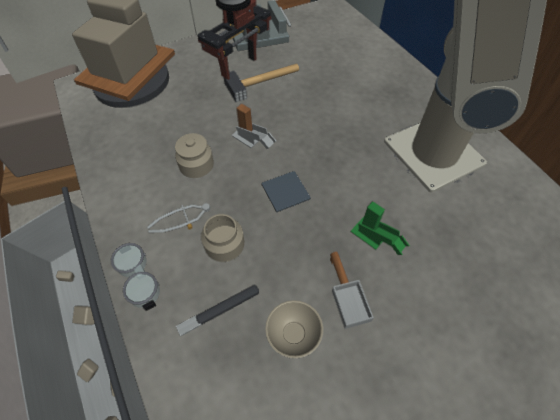

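The pot hasn't moved (rim centre 659.1, -14.4, within 0.3 mm of the start). The core shows inside it, the scoop stands upright with its block top at 108.6 mm, and the gripper is clear. I'll hand in.

```bash
python3 -c "
from h import *
print(ctrl.close_job())"
```

```text
the job is handed in; nothing more can be done
None
```

The core is in the pot, the pot is still standing where it was, and the empty scoop stands upright within about 6 mm of its old spot. The job was handed in at about 17 s; it reports no verdict.

I took the scoop by its wooden grip and carried it level. I held the lip about 5 mm inside the pot's mouth, roughly 10 mm off its centre, for longer than the 0.2 s needed. Then I tipped it slowly about the lip to 21 degrees until the core rolled in.

What the last checks showed:
- **Core:** the wrist camera saw it on the pot's floor after the pour. The final top view shows only a dark sliver of it at the inner wall.
- **Pot:** the rim centre is within 0.3 mm of where it started.
- **Scoop:** the block top is at 108.6 mm (108 expected), so the foot is on the bench. The gripper was open and well clear.

**Contact force:** when I set the scoop down, the wrist force briefly read about 48 N. It was pressed through the held scoop, not the gripper's body, and stayed under the 120 N wrist limit.

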